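Set the casting-knife gap to the 3 mm gauge

TASK

Set the knife gap of the film spreader with the 3 mm gauge (red handle): slide its steel strip flat along the glass, well through under the knife and still loose, then turn the black adjusting screw on the bridge until the gauge just drags, so that a light pull of about 4 N slides it - neither loose nor jammed. Leave the gauge lying released in the gap at that setting, never pinch it hard, and leave the blue gauge and the other things alone.

Things in the scene. Friction and masses are not known exactly. Their poses are not given: they have to be found in the camera images.
- spreader: Bench film spreader, fixed: a grey bed 300 x 180 mm with a pale green glass plate on it (280 x 150 mm), its top 36 mm above the bench. Origin: underside centre of the bed. x: along the bed, from the end nearer the robot to the far end; y: across it; z: up. The glass begins at x = -145 mm. A stop 4 mm high ends it at x = +133 mm.
- bridge: Blue bridge fixed across the bed near its far end, with the knife under it. Origin on the glass straight below the knife's middle (90 mm along x from the spreader's origin); axes as the spreader's. Its beam is 36 mm along x, spans 196 mm in y, underside 56 mm and top 82 mm above the glass; the cheeks stand at y = +-78 to +-98 mm.
- gap (a point): Point on the glass straight below the middle of the knife (same place and axes as the bridge's origin; the gauge goes in along +x). The knife: steel, 5 mm thick along x, 112 mm wide along y. Its holder, 18 mm thick, stays over 24 mm above the glass. At the start the edge is 4.5 to 8 mm above the glass, any value alike, so 1.5 to 5 mm over a 3 mm strip.
- adjuster (a point): Centre of the adjusting screw's round knurled black knob (36 mm diameter, 26 mm high), on its upright axis, 101 mm above the glass, 19 mm above the beam's top; 6 mm free under the knob round a collar 26 mm across. Clockwise from above lowers the knife, 8 mm a turn (1.27 mm per rad). Friction 0.06 N m; stays where left; does not rise or sink.
- gauge_grip (a point): Centre of the red handle of the 3 mm gauge, half-way up, 10 mm above its underside. The gauge is 140 mm long, about 70 g: handle 60 x 14 x 20 mm (x, y, z), then a flat steel strip 20 mm wide, 3 mm thick, from x = +30 to +110 mm from here. Handle and strip share one flat underside. x: from handle to strip; z: up when it lies flat.
- gauge_tip (a point): Far end of the red gauge's steel strip, middle of its width and thickness, 110 mm from gauge_grip along x. The knife is sprung: once it touches the strip, turning the screw down adds about 7.3 N of squeeze per rad. Squeezed with N newtons the gauge drags with 0.8 to 1.4 x N while it moves (read after stopping, up to a third less), if the gripper does not also press it on the glass.
- gauge: The red gauge as a whole; origin on its underside half-way along its 140 mm, 40 mm from gauge_grip towards the strip. Axes as gauge_grip.
- blue_gauge_grip (a point): Centre of the blue handle of the 5 mm gauge, same shape with a 5 mm strip; not the one wanted. It and the red one lie side by side on the bench, either may be the farther from the spreader.
- amber_bottle_mid (a point): Middle of an amber bottle, 62 mm across, 150 mm high, on the bench right of the spreader. Leave alone.
- white_jar_mid (a point): Middle of a white jar with a blue cap, 72 mm across, 85 mm high, right of the spreader. Leave alone.
- beaker_mid (a point): Middle of a glass beaker, 70 mm across, 85 mm high, right of the spreader. Leave alone.
- slide_box_mid (a point): Middle of a small cardboard box, 85 x 60 x 35 mm, left of the gauges. Leave alone.
- spatula_grip (a point): Grip of a spatula, 190 mm long, lying beyond the gauges. Leave alone.
There are look-alikes about, which are no part of the job. What is shaped like the gauge but green is not meant.

How it is judged (in metres and radians):
On the way, in this order (a step that is already met when the one before it is completed fails the run):
1. the red gauge lies flat on the glass with its strip through under the knife, at least 8 mm beyond it, and still loose (x of gauge_tip in the frame of bridge between 0.0105 and 0.065 m and y of gauge_tip in the frame of bridge between -0.045 and 0.045 m and z of gauge_tip in the frame of bridge below 0.004 m and contact force between gauge and bridge below 1 N), for 0.2 s.
2. the knife has been screwed down on to the gauge so that it drags (contact force between gauge and bridge above 2 N), for 0.2 s.
At the end, for the whole second after the job is handed in: The red gauge lies released, at rest and flat on the glass, its strip through under the knife (tip 3 mm or more beyond the knife, within 45 mm of the knife's middle), and the knife presses on it with 2 to 7.5 N (a drag of about 2 to 8 N) (x of gauge_tip in the frame of bridge between 0.0055 and 0.065 m and y of gauge_tip in the frame of bridge between -0.045 and 0.045 m and z of gauge_tip in the frame of bridge below 0.004 m and angle between gauge's own z axis and vertical below 0.06 rad and contact force between gauge and bridge between 2 and 7.5 N and linear speed of gauge below 0.01 m/s); the robot touches nothing.
It fails at once if the gauge is pinched hard, jammed or rammed against the knife or bridge (more than 16 N) (contact force between gauge and bridge above 16 N).
It fails at once if the blue gauge is moved more than 20 mm (distance of blue_gauge_grip from where it was at the start of the episode above 0.02 m).
It fails at once if a bystander is moved more than 20 mm (distance of any of amber_bottle_mid, white_jar_mid, beaker_mid, slide_box_mid, spatula_grip from where it was at the start of the episode above 0.02 m).
It also fails if it takes over 72 s, if anything falls off the work surface, if the arm or the gripper's body presses on something with over 40 N, if the wrist force passes 120 N, or if a joint passes its speed limit or range.

ROBOT

A 6-joint arm with a two-finger parallel gripper is mounted at the origin on the work surface. World frame = base frame: x ahead of the robot, y to its left, z up, the work surface at z = 0. Lengths are in m, angles in degrees, forces in N, time in s.
With the tool pointing down it reaches from about 0.3 to 0.75 m from the base axis. Payload 8.5 kg.
Tool frame: the origin (TCP) lies between the finger pads; the fingertips stand env.finger_overhang ahead of it and the grasp point (between the pads) lies 2 mm behind it (env.finger_overhang is the distance from the TCP to the fingertips, in m); z points along the fingers, y is the line along which they close (so a half turn about z gives the same grasp; the last joint's range is limited). The gripper opens to 85 mm and grips with 20 to 120 N. Pads are 22 mm wide; open, the fingers measure 114 mm over their backs; the gripper's body (76 mm by 85 mm) begins 54 mm behind the grasp point. The pads swing forward as they close: fully open they stand 13 mm farther back than shut.
Start: joints at [-82.58, 21.807, 74.336, -0, 83.858, -12.336], TCP at [0.186, -0.518, 0.248] pointing down, gripper open.
Joint ranges: [-178.18, 178.18], [-50.72, 133.34], [12.68, 142.11], [-81.47, 261.47], [9.98, 163.14], [-165.26, 165.26]. Speed limits (degrees/s): [136.94, 136.94, 180, 180, 180, 180].

INTERFACE

Orientations are given as a 3x3 rotation matrix whose columns are the frame's x, y, z axes.
In Python, from rig import env gives the robot as it stands. The module is installed in compiled form; this text tells all that it offers.
- The arm moves only by the tool jog_arm, never from a script. Its arguments are lists of equal length, an entry for each row: "hand": the finger opening in m, from 0 to 0.0854; "travel": the shift along the world's x, y, z in m, a list of three; "yaw": the turn about the world's z in rad. A call has exactly 5 rows; each row shifts and turns the commanded pose from where the row before left it; what a row does not reach is not made up. A row lasts 1/8 s, in which the tool goes at most 62.5 mm and 10.7 degrees, less where a joint would pass 70% of its speed; a pose out of reach is approached as far as the arm can. A call is refused whole if a number of a shift passes 0.0625 or a number of a turn 0.188, either way. A call with a gripper value outside its range is refused whole. The fingers move at their own pace and stop on an object; "grip_force" is the grip in N (left out, the last holds). Time passes only in rows, so rows that do not move let the fingers close, or fill a call up. It gives the time, the measured TCP pose, the force, the opening and the grip force at its end, in the units of the state.
- env.observe(): the state, without advancing time (a new reading comes with each control period).
- env.get_image(name): name is "side" or "top"; returns the picture (384x512x3 uint8, red, green, blue); there is no depth.
- env.calibration(name): a dict with "fx", "fy", "cx", "cy" (pixels), "position" and "rotation" of the camera in the world. Camera axes: x right, y down, z forward; pixel columns grow to the right and rows downward; lengths in m; the calibration is good to about 2 mm. A picture is of the moment at which its call begins. calibration takes no time and is no camera call.
- env.close_job(): hands the job in; it is judged then, once.
The state is a dict: "time_s": time; "q": joint angles; "qvel": joint speeds; "joint_efforts": joint torques, N m; "position": TCP position; "tool_rot": TCP orientation; "ft_force": force on the tool from outside, world axes, zero at the start; "wrist_torque": the same for the moment, N m; "grip_width": finger opening in m; "gripper_force": force on a finger pad.
Only numpy, scipy, OpenCV 4.12 (cv2) and the standard library are available. Lean on these libraries where they do the work, as an engineer would, in place of code of your own. Each camera call takes 0.05 s, during which the arm holds its last target. There are 200 camera calls.

## Working session

There is one attempt and no reset: what is moved stays moved. The work goes in short steps, Python scripts to look and compute and a tool call to move; the robot and the scene stay as the last step left them, time stands still between calls to the robot, and variables do not carry over. Pictures are saved under pics/ and viewed, at most 10 in all, crops included, and the job is handed in when it is done.

Besides the shell and the picture viewer there is one more tool, called after "Call:" in YAML: its name, and indented under it one key for each argument. jog_arm: Moves the arm, as the interface text tells. Its arguments: {"type":"object","properties":{"hand":{"type":"array"},"travel":{"type":"array"},"yaw":{"type":"array"},"grip_force":{"type":"number"}},"required":["hand","travel","yaw"]}

```bash
mkdir -p pics; python3 - <<'E'
from rig import env
import cv2
for n in("side","top"):
    c=env.calibration(n);print(n,c)
    cv2.imwrite(f"pics/{n}0.png",cv2.cvtColor(env.get_image(n),cv2.COLOR_RGB2BGR))
print(env.finger_overhang,env.observe())
E
```

```text
side {'fx': 443.2443240607557, 'fy': 443.2443240607557, 'cx': 256.75650926615526, 'cy': 195.46590787786835, 'position': array([ 0.47552102, -1.12410765,  0.86661681]), 'rotation': array([[ 0.99962557,  0.01222204,  0.02448135],
       [-0.01340795, -0.56113489,  0.82761577],
       [ 0.02385249, -0.82763413, -0.56076092]])}
top {'fx': 396.3303350520798, 'fy': 396.3303350520798, 'cx': 258.4274472037994, 'cy': 188.16871491675272, 'position': array([0.38229743, 0.02140261, 1.23697737]), 'rotation': array([[ 0.01657922, -0.9907804 ,  0.13445941],
       [-0.99985584, -0.01593565,  0.00586125],
       [-0.00366451, -0.1345372 , -0.99090177]])}
0.017 {'time_s': 0.1, 'q': array([-8.25783481e+01,  2.18400172e+01,  7.43784602e+01,  7.39869821e-05,
        8.38599827e+01, -1.23341097e+01]), 'qvel': array([-0.0567697 , -0.02225036, -0.03400698, -0.01823569, -0.07393377,
        0.02340936]), 'joint_efforts': array([ 3.90977541e-03, -4.49220908e+01, -2.31653023e+01, -1.42330009e-04,
        3.67820874e-03,  7.24771240e-06]), 'position': array([ 0.1858881 , -0.51738273,  0.24775793]), 'tool_rot': array([[ 9.41142103e-01,  3.38011112e-01, -1.75610958e-04],
       [ 3.38011030e-01, -9.41141169e-01,  1.35808016e-03],
       [ 2.93771484e-04, -1.33750486e-03, -9.99999062e-01]]), 'ft_force': array([-0.06107612, -0.09736568,  0.5174878 ]), 'wrist_torque': array([0.00976396, 0.0028942 , 0.06112728]), 'gripper_force': 0.0, 'grip_width': 0.08511257690751034}
```

View pics/top0.png

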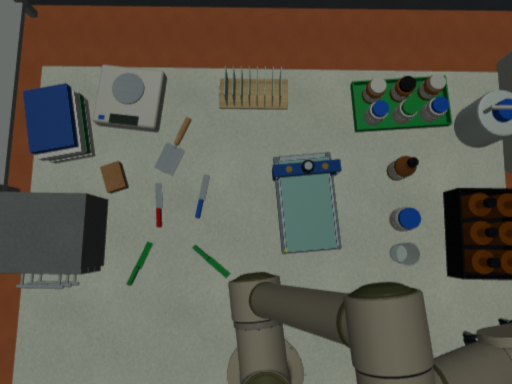

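View pics/side0.png

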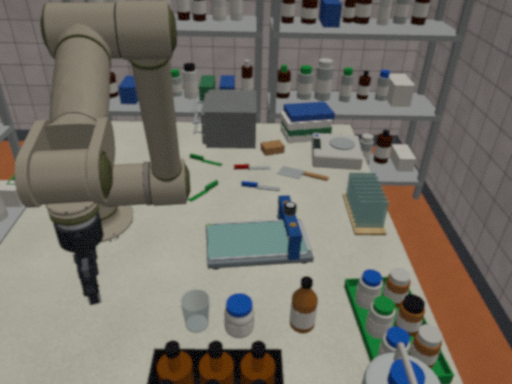

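The top view shows the red gauge (handle 159,218; strip tip 158,184), the blue gauge at (200,208), glass corners near (278,178), (330,174), (339,248) and (285,251), and the knob at (308,166). The side view agrees: red at (250,167), knob at (291,208).

```bash
cat > h.py <<'E'
import numpy as np, cv2
from rig import env
def ray(n,uv,z):
    c=env.calibration(n);d=c["rotation"]@np.array([(uv[0]-c["cx"])/c["fx"],(uv[1]-c["cy"])/c["fy"],1])
    p=c["position"];return p+d*(z-p[2])/d[2]
def proj(n,P):
    c=env.calibration(n);q=c["rotation"].T@(np.asarray(P)-c["position"])
    return np.array([c["cx"]+c["fx"]*q[0]/q[2],c["cy"]+c["fy"]*q[1]/q[2]])
def blob(mask,box):
    x0,y0,x1,y1=box;m=np.zeros(mask.shape,np.uint8);m[y0:y1,x0:x1]=mask[y0:y1,x0:x1]
    ys,xs=np.nonzero(m);pts=np.stack([xs,ys],1).astype(np.float32)
    return pts.mean(0),cv2.minAreaRect(pts),len(xs)
E
python3 - <<'E'
from h import *
im={n:cv2.imread(f"pics/{n}0.png") for n in("top","side")}
for n,box in(("top",(140,195,180,240)),("side",(225,155,280,180))):
    b,g,r=[im[n][...,i].astype(int) for i in range(3)]
    m=(r>g+50)&(r>b+50); c,R,k=blob(m,box); print(n,"red",c,R,k,ray(n,c,.02 if n=="top" else .015))
t=im["top"]; b,g,r=[t[...,i].astype(int) for i in range(3)]
hsv=cv2.cvtColor(t,cv2.COLOR_BGR2HSV)
print("hsv glass",hsv[215,310],"strip",t[190,158],t[200,158],"bench",t[190,170])
gl=(abs(hsv[...,0].astype(int)-int(hsv[215,310,0]))<8)&(hsv[...,1]>int(hsv[215,310,1])*.6)
c,R,k=blob(gl,(265,180,350,260)); print("glass",R,k)
for p in cv2.boxPoints(R): print(p,ray("top",p,.036))
bl=(b>r+60)&(b>g+30); c,R,k=blob(bl,(265,150,350,190)); print("beam",c,R)
for p in cv2.boxPoints(R): print(p,ray("top",p,.118))
crop=cv2.resize(t[150:260,140:345],None,fx=3.8,fy=3.8,interpolation=cv2.INTER_CUBIC);cv2.imwrite("pics/c1.png",crop)
s=cv2.resize(im["side"][150:270,190:330],None,fx=4.9,fy=4.9,interpolation=cv2.INTER_CUBIC);cv2.imwrite("pics/c2.png",s)
E
```

```text
top red [158.07692 216.92308] ((158.0, 217.0), (18.0, 4.0), 90.0) 78 [0.45336215 0.33530518 0.02      ]
side red [241.      165.70454] ((241.0, 165.5), (3.0, 12.0), 90.0) 44 [0.45553796 0.33290555 0.015     ]
hsv glass [ 83  69 114] strip [104 103  95] [103 102  94] bench [119 132 126]
glass ((308.1707763671875, 213.7932586669922), (72.62376403808594, 50.24882507324219), 84.5596694946289) 3504
[279.71686 180.02696] [ 0.57150083 -0.03634136  0.036     ]
[329.73932 175.26292] [ 0.5887567  -0.18970243  0.036     ]
[336.6247  247.55956] [ 0.36954948 -0.20863747  0.036     ]
[286.60223 252.3236 ] [ 0.35296266 -0.05898009  0.036     ]
beam [304.93777 167.86223] ((306.09014892578125, 167.49180603027344), (10.773754119873047, 66.18163299560547), 84.80557250976562)
[272.64752 165.12294] [ 0.60156791 -0.01170006  0.118     ]
[338.55737 159.13115] [ 0.62210035 -0.20098479  0.118     ]
[339.53278 169.86067] [ 0.59080075 -0.20344486  0.118     ]
[273.62292 175.85246] [ 0.57038946 -0.01485692  0.118     ]
```

View pics/c1.png

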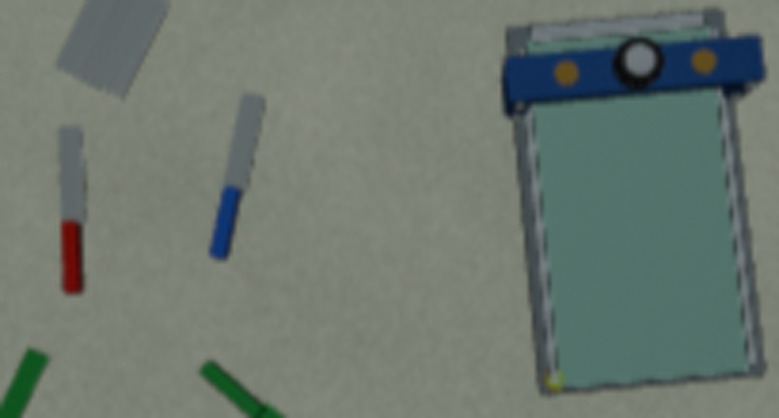

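View pics/c2.png

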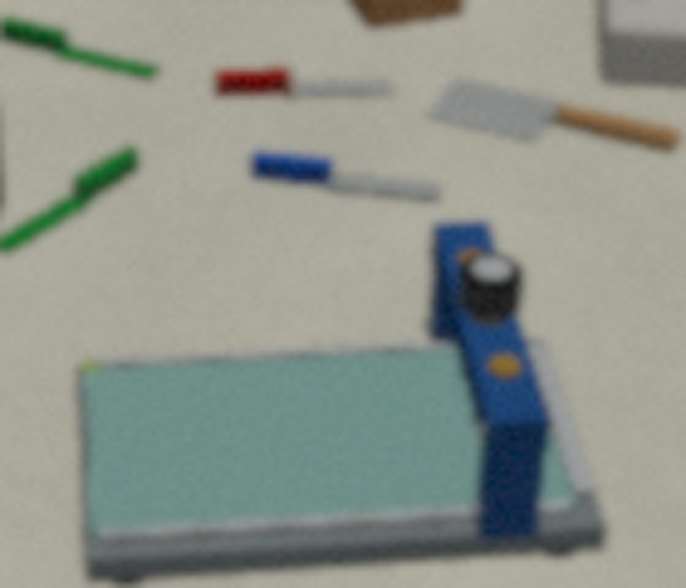

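The crops show the spreader yawed a few degrees, the gauge tip at crop (70,127), its handle end at (73,293), the knob at (637,61) in c1 and the knob top at (492,268) in c2.

```bash
python3 - <<'E'
from h import *
f=lambda x,y:((x+.5)/3.8-.5+140,(y+.5)/3.8-.5+150)
g=lambda x,y:((x+.5)/4.9-.5+190,(y+.5)/4.9-.5+150)
tip=ray("top",f(70,127),.003);end=ray("top",f(72.5,293),.015);mid=ray("top",f(72,222),.003)
print("tip",tip,"end",end,"joint",mid,"len",np.linalg.norm(tip-end),"yaw",np.degrees(np.arctan2(*(tip-end)[[1,0]])))
print("side tip",ray("side",g(392,88),.003),"side end",ray("side",g(216,82),.01))
print("knob",ray("top",f(637,61),.15),ray("side",g(492,268),.15))
print("blue",ray("top",f(225,225),.02))
print("knob blue-beam corners side: ",ray("side",g(545,415),.118),ray("side",g(485,425),.118),ray("side",g(435,226),.118),ray("side",g(488,226),.118))
print("glass near corners side",ray("side",g(88,365),.036),ray("side",g(97,535),.036))
E
```

```text
tip [0.56091924 0.34517023 0.003     ] end [0.42356171 0.33311818 0.015     ] joint [0.4820516  0.33952371 0.003     ] len 0.13840644763403076 yaw 5.014417942031497
side tip [0.56508782 0.34236183 0.003     ] side end [0.42766769 0.33593792 0.01      ]
knob [ 0.59523639 -0.10725585  0.15      ] [ 0.59970211 -0.10865425  0.15      ]
blue [0.48026115 0.21096002 0.02      ]
knob blue-beam corners side:  [ 0.62377555 -0.2019729   0.118     ] [ 0.59026122 -0.21106756  0.118     ] [ 0.57342777 -0.01920813  0.118     ] [ 0.60616848 -0.01849645  0.118     ]
glass near corners side [ 0.36015492 -0.05649539  0.036     ] [ 0.37731808 -0.21141423  0.036     ]
```

Both cameras agree within 4 mm, and the lengths fit the sizes given. Gauge grip is about (0.4555, 0.3365) with yaw 4°; the knob is about (0.5975, −0.108) with bridge yaw about 5.8°. Moving over the gauge.

Call:
jog_arm:
  hand: [0.06, 0.06, 0.06, 0.06, 0.06]
  travel:
    - [0.0135, 0.0427, 0]
    - [0.0135, 0.0427, 0]
    - [0.0135, 0.0427, 0]
    - [0.0135, 0.0427, 0]
    - [0.0135, 0.0427, 0]
  yaw: [-0.055, -0.055, -0.055, -0.055, -0.055]
  grip_force: 20

```text
time_s: 0.72
position: [0.2536, -0.3026, 0.2481]
tool_rot: [[0.998, 0.068, -0.0], [0.068, -0.998, 0.0], [-0.0, -0.0, -1.0]]
ft_force: [1.5, -0.7, 0.0]
grip_width: 0.0601
gripper_force: 0.0
```

Call:
jog_arm:
  hand: [0.06, 0.06, 0.06, 0.06, 0.06]
  travel:
    - [0.0135, 0.0427, 0]
    - [0.0135, 0.0427, 0]
    - [0.0135, 0.0427, 0]
    - [0.0135, 0.0427, 0]
    - [0.0135, 0.0427, 0]
  yaw: [0, 0, 0, 0, 0]

```text
time_s: 1.35
position: [0.321, -0.0891, 0.2483]
tool_rot: [[0.998, 0.069, 0.0], [0.069, -0.998, 0.0], [0.0, -0.0, -1.0]]
ft_force: [0.7, -0.5, 0.5]
grip_width: 0.06
gripper_force: 0.0
```

Call:
jog_arm:
  hand: [0.06, 0.06, 0.06, 0.06, 0.06]
  travel:
    - [0.0135, 0.0427, 0]
    - [0.0135, 0.0427, 0]
    - [0.0135, 0.0427, 0]
    - [0.0135, 0.0427, 0]
    - [0.0135, 0.0427, 0]
  yaw: [0, 0, 0, 0, 0]

```text
time_s: 1.98
position: [0.3885, 0.1245, 0.2482]
tool_rot: [[0.998, 0.07, -0.0], [0.07, -0.998, -0.0], [-0.0, 0.0, -1.0]]
ft_force: [0.8, -0.1, 0.7]
grip_width: 0.0599
gripper_force: 0.0
```

Call:
jog_arm:
  hand: [0.06, 0.06, 0.06, 0.06, 0.06]
  travel:
    - [0.0135, 0.0427, 0]
    - [0.0135, 0.0427, 0]
    - [0.0135, 0.0427, 0]
    - [0.0135, 0.0427, 0]
    - [0.0135, 0.0427, 0]
  yaw: [0, 0, 0, 0, 0]

```text
time_s: 2.6
position: [0.456, 0.3379, 0.248]
tool_rot: [[0.998, 0.07, -0.001], [0.07, -0.998, -0.0], [-0.001, 0.0, -1.0]]
ft_force: [0.7, -0.8, 0.5]
grip_width: 0.0601
gripper_force: 0.0
```

Call:
jog_arm:
  hand: [0.06, 0.06, 0.06, 0.06, 0.05]
  travel:
    - [0, -0.001, -0.055]
    - [0, 0, -0.055]
    - [0, 0, -0.055]
    - [0, 0, -0.04]
    - [0, 0, -0.015]
  yaw: [0, 0, 0, 0, 0]

```text
time_s: 3.22
position: [0.455, 0.3349, 0.0262]
tool_rot: [[0.998, 0.07, -0.004], [0.07, -0.998, -0.002], [-0.004, 0.001, -1.0]]
ft_force: [-0.0, 0.4, -0.2]
grip_width: 0.05
gripper_force: 0.0
```

Call:
jog_arm:
  hand: [0.04, 0.03, 0.02, 0.01, 0.008]
  travel:
    - [0, 0, -0.006]
    - [0, 0, 0]
    - [0, 0, 0]
    - [0, 0, 0]
    - [0, 0, 0]
  yaw: [0, 0, 0, 0, 0]
  grip_force: 30

```text
time_s: 3.85
position: [0.4565, 0.3357, 0.0236]
tool_rot: [[0.998, 0.07, 0.002], [0.07, -0.998, 0.001], [0.002, -0.001, -1.0]]
ft_force: [-1.5, 0.3, 6.9]
grip_width: 0.0131
gripper_force: 30.4
```

```bash
python3 - <<'E'
from h import *
a=[cv2.resize(cv2.cvtColor(env.get_image(n),cv2.COLOR_RGB2BGR)[y:y+90,x:x+120],None,fx=3.3,fy=5*3.3/5,interpolation=cv2.INTER_CUBIC) for n,x,y in(("top",110,150),("side",190,110))]
cv2.imwrite("pics/g.png",np.hstack(a)); print(env.observe()["position"])
E
```

```text
[0.45644413 0.33571497 0.02354924]
```

View pics/g.png

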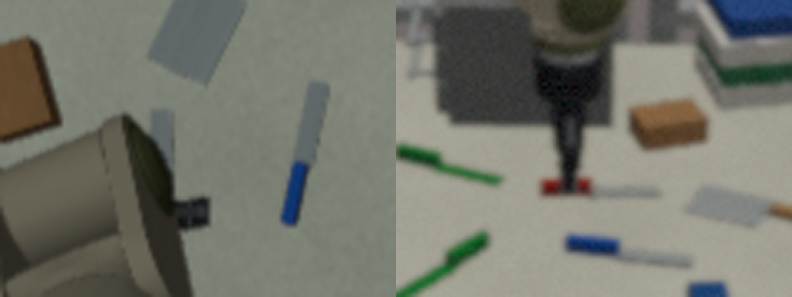

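Gripped mid-handle: the side view shows the red handle between the fingers and the strip free. Lifting and carrying it to the glass before the knife.

Call:
jog_arm:
  hand: [0.008, 0.008, 0.008, 0.008, 0.008]
  travel:
    - [0, 0, 0.03]
    - [0, 0, 0.055]
    - [-0.004, 0, 0.055]
    - [-0.004, -0.03, 0]
    - [0, -0.045, 0]
  yaw: [0, 0, 0, 0, 0.031]

```text
time_s: 4.58
position: [0.4476, 0.2601, 0.1632]
tool_rot: [[0.995, 0.103, 0.002], [0.103, -0.995, 0.001], [0.002, -0.0, -1.0]]
ft_force: [1.7, -1.3, -0.9]
grip_width: 0.013
gripper_force: 29.5
```

Call:
jog_arm:
  hand: [0.008, 0.008, 0.008, 0.008, 0.008]
  travel:
    - [0, -0.05, 0]
    - [0, -0.05, 0]
    - [0, -0.05, 0]
    - [0, -0.05, 0]
    - [0, -0.05, 0]
  yaw: [0, 0, 0, 0, 0]

```text
time_s: 5.2
position: [0.4477, 0.0088, 0.1628]
tool_rot: [[0.995, 0.101, 0.001], [0.101, -0.995, -0.0], [0.001, 0.0, -1.0]]
ft_force: [1.1, -0.0, 0.5]
grip_width: 0.013
gripper_force: 29.5
```

Call:
jog_arm:
  hand: [0.008, 0.008, 0.008, 0.008, 0.008]
  travel:
    - [0, -0.05, 0]
    - [0, -0.05, 0]
    - [0, -0.034, 0]
    - [0, 0, -0.04]
    - [0, 0, -0.04]
  yaw: [0, 0, 0, 0, 0]

```text
time_s: 5.82
position: [0.448, -0.1242, 0.0819]
tool_rot: [[0.995, 0.1, 0.002], [0.1, -0.995, -0.001], [0.002, 0.001, -1.0]]
ft_force: [0.2, -0.3, -1.0]
grip_width: 0.0138
gripper_force: 29.5
```

```bash
python3 - <<'E'
from h import *
x,y=180,180
cv2.imwrite("pics/p.png",cv2.resize(cv2.cvtColor(env.get_image("side"),cv2.COLOR_RGB2BGR)[y:y+90,x:x+130],None,fx=6,fy=6,interpolation=cv2.INTER_CUBIC))
o=env.observe();print(o["position"],o["ft_force"],np.degrees(np.arctan2(o["tool_rot"][1,0],o["tool_rot"][0,0])))
E
```

```text
[ 0.44585655 -0.12290542  0.07767051] [-2.5235523   0.10912071 -5.97855555] 5.724750823379412
```

View pics/p.png

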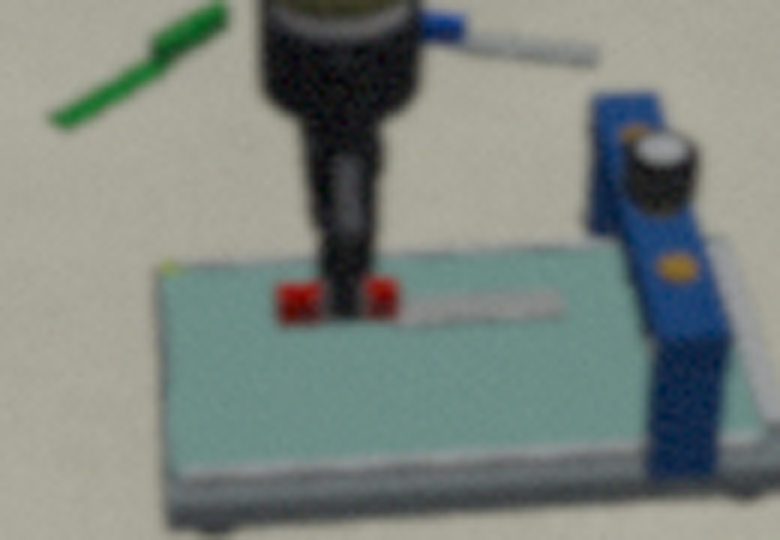

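The gauge hangs level over the glass with its tip at crop (565,300), well before the bridge. Lowering it and releasing it to settle flat.

Call:
jog_arm:
  hand: [0.008, 0.008, 0.008, 0.008, 0.008]
  travel:
    - [0, 0, -0.008]
    - [0, 0, -0.005]
    - [0, 0, -0.003]
    - [0, 0, -0.002]
    - [0, 0, 0]
  yaw: [0, 0, 0, 0, 0]

```text
time_s: 6.5
position: [0.448, -0.1236, 0.0646]
tool_rot: [[0.995, 0.101, 0.0], [0.101, -0.995, -0.0], [0.0, 0.0, -1.0]]
ft_force: [1.0, 0.3, -1.9]
grip_width: 0.0131
gripper_force: 29.5
```

Call:
jog_arm:
  hand: [0.008, 0.008, 0.008, 0.008, 0.008]
  travel:
    - [0, 0, -0.002]
    - [0, 0, -0.001]
    - [0, 0, -0.001]
    - [0, 0, 0]
    - [0, 0, 0]
  yaw: [0, 0, 0, 0, 0]

```text
time_s: 7.12
position: [0.4479, -0.1236, 0.0603]
tool_rot: [[0.995, 0.101, -0.0], [0.101, -0.995, 0.0], [-0.0, -0.0, -1.0]]
ft_force: [-0.2, -0.7, -0.5]
grip_width: 0.013
gripper_force: 29.5
```

Call:
jog_arm:
  hand: [0.008, 0.008, 0.008, 0.008, 0.008]
  travel:
    - [0, 0, -0.001]
    - [0, 0, -0.001]
    - [0, 0, 0]
    - [0, 0, 0]
    - [0, 0, 0]
  yaw: [0, 0, 0, 0, 0]

```text
time_s: 7.75
position: [0.448, -0.1236, 0.0595]
tool_rot: [[0.995, 0.101, 0.001], [0.101, -0.995, -0.001], [0.001, 0.001, -1.0]]
ft_force: [-4.5, 2.1, 17.0]
grip_width: 0.0134
gripper_force: 31.7
```

Call:
jog_arm:
  hand: [0.03, 0.03, 0.03, 0.03, 0.03]
  travel:
    - [0, 0, 0]
    - [0, 0, 0.001]
    - [0, 0, 0.001]
    - [0, 0, 0]
    - [0, 0, 0]
  yaw: [0, 0, 0, 0, 0]
  grip_force: 20

```text
time_s: 8.38
position: [0.4479, -0.1236, 0.0603]
tool_rot: [[0.995, 0.101, -0.0], [0.101, -0.995, 0.0], [-0.0, -0.0, -1.0]]
ft_force: [0.4, 0.6, -0.8]
grip_width: 0.0299
gripper_force: 0.0
```

Call:
jog_arm:
  hand: [0.012, 0.012, 0.012, 0.012, 0.012]
  travel:
    - [0, 0, 0]
    - [0, 0, 0]
    - [0, 0, 0]
    - [0, 0, 0]
    - [0, 0, 0]
  yaw: [0, 0, 0, 0, 0]

```text
time_s: 9.0
position: [0.4479, -0.1236, 0.0604]
tool_rot: [[0.995, 0.101, 0.0], [0.101, -0.995, -0.0], [0.0, 0.0, -1.0]]
ft_force: [-0.2, -0.1, 1.3]
grip_width: 0.0133
gripper_force: 20.5
```

Call:
jog_arm:
  hand: [0.008, 0.008, 0.008, 0.008, 0.008]
  travel:
    - [0.004, 0.0004, 0]
    - [0.006, 0.0006, 0]
    - [0.006, 0.0006, 0]
    - [0.006, 0.0006, 0]
    - [0.003, 0.0003, 0]
  yaw: [0, 0, 0, 0, 0]

```text
time_s: 9.62
position: [0.4733, -0.1211, 0.0604]
tool_rot: [[0.995, 0.101, -0.0], [0.101, -0.995, -0.0], [-0.0, 0.0, -1.0]]
ft_force: [-4.1, -1.3, 4.2]
grip_width: 0.0131
gripper_force: 21.0
```

Call:
jog_arm:
  hand: [0.008, 0.008, 0.008, 0.008, 0.008]
  travel:
    - [0.004, 0.0004, 0]
    - [0.004, 0.0004, 0]
    - [0.004, 0.0004, 0]
    - [0.004, 0.0004, 0]
    - [0.004, 0.0004, 0]
  yaw: [0, 0, 0, 0, 0]

```text
time_s: 10.25
position: [0.4931, -0.1191, 0.0603]
tool_rot: [[0.995, 0.101, -0.0], [0.101, -0.995, -0.0], [-0.0, 0.0, -1.0]]
ft_force: [-3.7, -0.6, 4.9]
grip_width: 0.0135
gripper_force: 21.0
```

Call:
jog_arm:
  hand: [0.008, 0.008, 0.008, 0.008, 0.008]
  travel:
    - [0.004, 0.0004, 0]
    - [0.005, 0.0005, 0]
    - [0.006, 0.0006, 0]
    - [0.005, 0.0005, 0]
    - [0, 0, 0]
  yaw: [0, 0, 0, 0, 0]

```text
time_s: 10.88
position: [0.5138, -0.1171, 0.0604]
tool_rot: [[0.995, 0.101, 0.002], [0.101, -0.995, -0.0], [0.002, 0.0, -1.0]]
ft_force: [1.9, -0.1, 3.5]
grip_width: 0.0131
gripper_force: 20.7
```

Call:
jog_arm:
  hand: [0.03, 0.03, 0.03, 0.03, 0.03]
  travel:
    - [0, 0, 0]
    - [0, 0, 0]
    - [0, 0, 0]
    - [0, 0, 0]
    - [0, 0, 0]
  yaw: [0, 0, 0, 0, 0]

```text
time_s: 11.5
position: [0.5129, -0.1171, 0.0603]
tool_rot: [[0.995, 0.101, 0.0], [0.101, -0.995, -0.0], [0.0, 0.0, -1.0]]
ft_force: [-0.0, -0.9, -0.1]
grip_width: 0.0303
gripper_force: 0.0
```

```bash
python3 - <<'E'
from h import *
x,y=180,180
s=env.get_image("side");cv2.imwrite("pics/q.png",cv2.resize(cv2.cvtColor(s,cv2.COLOR_RGB2BGR)[y:y+90,x:x+130],None,fx=6,fy=6,interpolation=cv2.INTER_CUBIC))
E
```

```text
(no output)
```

View pics/q.png

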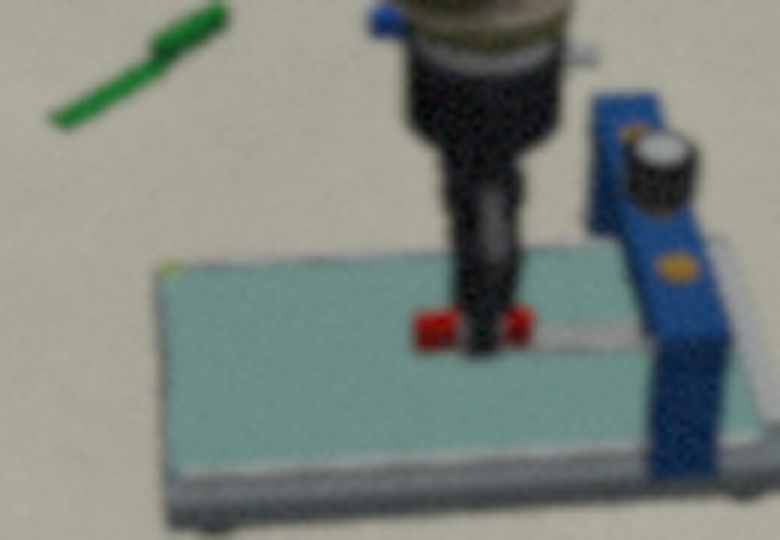

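The gauge lies flat with the strip under the knife; the handle spans crop 415–533, so the tip is about 20 mm past the knife, with no drag from it. Going up and over to the knob, pre-rotating counter-clockwise.

Call:
jog_arm:
  hand: [0.03, 0.03, 0.06, 0.06, 0.06]
  travel:
    - [0, 0, 0.03]
    - [0, 0, 0.06]
    - [0, 0, 0.06]
    - [0.03, 0.003, 0]
    - [0.0545, 0.006, 0]
  yaw: [0, 0, 0.18, 0.18, 0.18]

```text
time_s: 12.18
position: [0.5979, -0.1083, 0.2119]
tool_rot: [[0.799, 0.602, 0.002], [0.602, -0.799, -0.001], [0.001, 0.002, -1.0]]
ft_force: [0.3, -0.9, -0.2]
grip_width: 0.0601
gripper_force: 0.0
```

Call:
jog_arm:
  hand: [0.06, 0.06, 0.06, 0.06, 0.06]
  travel:
    - [0, 0, 0]
    - [0, 0, 0]
    - [0, 0, -0.03]
    - [0, 0, -0.025]
    - [0, 0, -0.012]
  yaw: [0.18, 0.03, 0, 0, 0]

```text
time_s: 12.8
position: [0.5966, -0.1081, 0.1424]
tool_rot: [[0.661, 0.75, -0.002], [0.75, -0.661, 0.001], [-0.001, -0.002, -1.0]]
ft_force: [1.2, -0.6, 0.3]
grip_width: 0.0602
gripper_force: 0.0
```

```bash
python3 - <<'E'
from h import *
x,y=210,150
s=env.get_image("side");cv2.imwrite("pics/k.png",cv2.resize(cv2.cvtColor(s,cv2.COLOR_RGB2BGR)[y:y+100,x:x+130],None,fx=6,fy=6,interpolation=cv2.INTER_CUBIC))
o=env.observe();print(o["position"],o["q"],o["ft_force"],o["wrist_torque"])
E
```

```text
[ 0.59646231 -0.10800429  0.14147056] [-2.14411992e+01  3.26298164e+01  7.42572257e+01  1.20748135e-03
  7.32794415e+01  1.99360445e+01] [-1.44711316 -0.64986194 -1.21011737] [-0.04595006 -0.00903636 -0.02536553]
```

View pics/k.png

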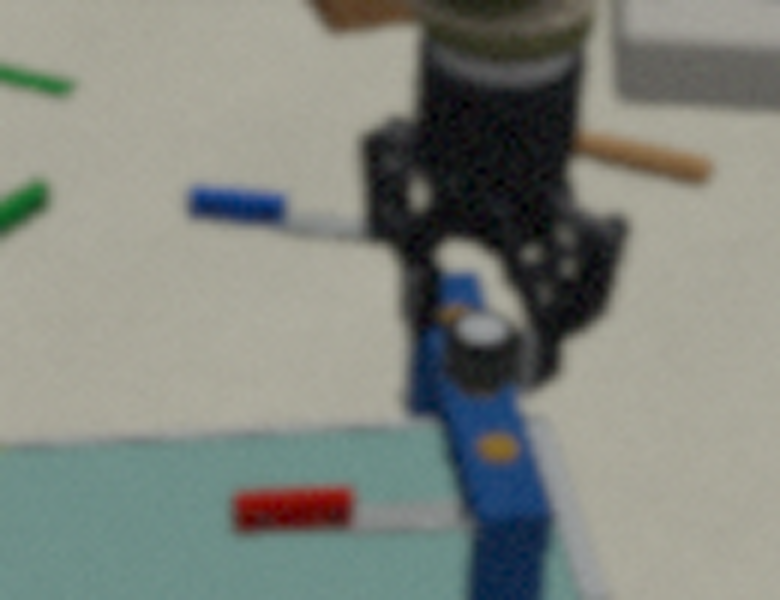

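The fingers straddle the knob evenly (mid about 482, knob 485) and the gauge is undisturbed. Gripping the knob.

Call:
jog_arm:
  hand: [0.05, 0.04, 0.033, 0.03, 0.03]
  travel:
    - [0, 0, 0]
    - [0, 0, 0]
    - [0, 0, 0]
    - [0, 0, 0]
    - [0, 0, 0]
  yaw: [0, 0, 0, 0, 0]
  grip_force: 25

```text
time_s: 13.48
position: [0.5985, -0.1088, 0.1447]
tool_rot: [[0.66, 0.752, 0.004], [0.752, -0.66, -0.002], [0.001, 0.004, -1.0]]
ft_force: [4.0, -3.0, 5.7]
grip_width: 0.0351
gripper_force: 27.0
```

```bash
python3 - <<'E'
from h import *
u=np.array([np.cos(.1012),np.sin(.1012)]);v=np.array([-u[1],u[0]]);K=np.array([.5975,-.108])
for px in((353,495),(353,525),(235,500)):
    p=ray("side",((px[0]+.5)/6-.5+210,(px[1]+.5)/6-.5+150),.036+(.02 if px[1]!=525 else 0))[:2]
    print(p,(p-K)@u,(p-K)@v)
o=env.observe();print(o["position"],o["ft_force"],o["wrist_torque"],o["grip_width"],o["gripper_force"])
E
```

```text
[ 0.54231412 -0.11693242] -0.05580594502842384 -0.003311434032247588
[ 0.54313985 -0.11543149] -0.05483280982388512 -0.0019016023187321057
[ 0.48509931 -0.12169544] -0.1132092187856596 -0.002269830636028876
[ 0.59845435 -0.10884081  0.14473529] [ 4.02436352 -2.97573168  5.74730077] [-0.54692248 -0.54137247  0.04457253] 0.03505497253616017 27.016513161725015
```

Tip is about +25 mm past the knife and 2–3 mm off-centre, as wanted. The gap is at least 1.5 mm over the strip, so a 2.1 rad turn is safe (at most 6.7 N).

Call:
jog_arm:
  hand: [0.03, 0.03, 0.03, 0.03, 0.03]
  travel:
    - [0, 0, 0]
    - [0, 0, 0]
    - [0, 0, 0]
    - [0, 0, 0]
    - [0, 0, 0]
  yaw: [-0.15, -0.15, -0.15, -0.15, -0.15]

```text
time_s: 14.1
position: [0.5988, -0.1096, 0.1447]
tool_rot: [[0.995, 0.095, 0.005], [0.095, -0.995, -0.003], [0.005, 0.004, -1.0]]
ft_force: [5.4, -8.3, 4.4]
grip_width: 0.0351
gripper_force: 26.8
```

Call:
jog_arm:
  hand: [0.03, 0.03, 0.03, 0.03, 0.03]
  travel:
    - [0, 0, 0]
    - [0, 0, 0]
    - [0, 0, 0]
    - [0, 0, 0]
    - [0, 0, 0]
  yaw: [-0.15, -0.15, -0.15, -0.15, -0.15]

```text
time_s: 14.72
position: [0.5986, -0.1104, 0.1448]
tool_rot: [[0.793, -0.609, 0.004], [-0.609, -0.793, -0.005], [0.006, 0.001, -1.0]]
ft_force: [3.5, -10.6, 5.8]
grip_width: 0.0346
gripper_force: 26.9
```

Call:
jog_arm:
  hand: [0.03, 0.03, 0.03, 0.03, 0.03]
  travel:
    - [0, 0, 0]
    - [0, 0, 0]
    - [0, 0, 0]
    - [0, 0, 0]
    - [0, 0, 0]
  yaw: [-0.15, -0.15, -0.15, -0.15, 0]

```text
time_s: 15.35
position: [0.5981, -0.1108, 0.1447]
tool_rot: [[0.313, -0.95, 0.003], [-0.95, -0.313, -0.005], [0.006, -0.001, -1.0]]
ft_force: [1.4, -13.2, 5.4]
grip_width: 0.0348
gripper_force: 27.0
```

```bash
python3 - <<'E'
from h import *
o=env.observe();print(o["position"],o["q"],o["ft_force"],o["wrist_torque"],o["grip_width"],o["gripper_force"],o["time_s"])
E
```

```text
[ 0.59805454 -0.11081088  0.14471371] [-21.54334789  32.48636378  73.93045146  -0.23899925  73.32104775
 140.26354407] [  1.39747241 -13.24548742   5.38744882] [-2.05766443  0.05645897 -0.09795024] 0.03477900829755057 26.97917594894534 15.35
```

Call:
jog_arm:
  hand: [0.06, 0.06, 0.06, 0.06, 0.05]
  travel:
    - [0, 0, 0]
    - [0, 0, 0]
    - [0, 0, 0.03]
    - [0, 0, 0.037]
    - [-0.04, -0.004, 0]
  yaw: [0, 0, 0, 0.18, 0.18]

```text
time_s: 15.98
position: [0.5589, -0.1121, 0.2124]
tool_rot: [[0.636, -0.772, 0.005], [-0.772, -0.636, -0.002], [0.005, -0.003, -1.0]]
ft_force: [-0.6, -0.5, -0.1]
grip_width: 0.0499
gripper_force: 0.0
```

Call:
jog_arm:
  hand: [0.04, 0.035, 0.03, 0.03, 0.03]
  travel:
    - [-0.0445, -0.005, 0]
    - [0, 0, 0]
    - [0, 0, 0]
    - [0, 0, -0.02]
    - [0, 0, -0.04]
  yaw: [0.18, 0.18, 0.18, 0.18, 0.18]

```text
time_s: 16.6
position: [0.5133, -0.1169, 0.1506]
tool_rot: [[1.0, 0.017, 0.003], [0.017, -1.0, -0.001], [0.003, 0.001, -1.0]]
ft_force: [1.0, 0.5, -0.5]
grip_width: 0.0302
gripper_force: 0.0
```

Call:
jog_arm:
  hand: [0.03, 0.03, 0.03, 0.03, 0.03]
  travel:
    - [0, 0, -0.04]
    - [0, 0, -0.035]
    - [0, 0, -0.0145]
    - [0, 0, 0]
    - [0, 0, 0]
  yaw: [0.09, 0, 0, 0, 0]

```text
time_s: 17.23
position: [0.5135, -0.1173, 0.062]
tool_rot: [[0.995, 0.101, 0.002], [0.101, -0.995, -0.001], [0.002, 0.001, -1.0]]
ft_force: [0.7, -0.1, -0.3]
grip_width: 0.0301
gripper_force: 0.0
```

Call:
jog_arm:
  hand: [0.02, 0.012, 0.008, 0.008, 0.008]
  travel:
    - [0, 0, 0]
    - [0, 0, 0]
    - [0, 0, 0]
    - [0, 0, 0]
    - [0, 0, 0]
  yaw: [0, 0, 0, 0, 0]
  grip_force: 20

```text
time_s: 17.85
position: [0.5133, -0.1173, 0.0618]
tool_rot: [[0.995, 0.101, 0.002], [0.101, -0.995, -0.001], [0.002, 0.001, -1.0]]
ft_force: [-0.7, 0.5, 7.0]
grip_width: 0.0134
gripper_force: 20.7
```

Call:
jog_arm:
  hand: [0.008, 0.008, 0.008, 0.008, 0.008]
  travel:
    - [0, 0, 0.0005]
    - [0, 0, 0]
    - [0, 0, 0]
    - [0, 0, 0]
    - [0, 0, 0]
  yaw: [0, 0, 0, 0, 0]

```text
time_s: 18.48
position: [0.5132, -0.1172, 0.0618]
tool_rot: [[0.995, 0.101, 0.001], [0.101, -0.995, -0.0], [0.001, 0.001, -1.0]]
ft_force: [0.3, -0.1, 6.2]
grip_width: 0.0134
gripper_force: 20.6
```

Call:
jog_arm:
  hand: [0.008, 0.008, 0.008, 0.008, 0.008]
  travel:
    - [-0.001, -0.0001, 0]
    - [-0.001, -0.0001, 0]
    - [-0.001, -0.0001, 0]
    - [-0.001, -0.0001, 0]
    - [-0.001, -0.0001, 0]
  yaw: [0, 0, 0, 0, 0]

```text
time_s: 19.1
position: [0.5086, -0.1179, 0.0618]
tool_rot: [[0.995, 0.101, 0.002], [0.101, -0.995, -0.001], [0.002, 0.001, -1.0]]
ft_force: [2.5, 0.7, 5.7]
grip_width: 0.0131
gripper_force: 20.6
```

Call:
jog_arm:
  hand: [0.008, 0.008, 0.008, 0.008, 0.008]
  travel:
    - [0.001, 0.0001, 0]
    - [0.001, 0.0001, 0]
    - [0.001, 0.0001, 0]
    - [0.001, 0.0001, 0]
    - [0.001, 0.0001, 0]
  yaw: [0, 0, 0, 0, 0]

```text
time_s: 19.73
position: [0.5116, -0.1172, 0.0618]
tool_rot: [[0.995, 0.101, -0.003], [0.101, -0.995, -0.0], [-0.003, -0.0, -1.0]]
ft_force: [-7.1, -1.2, 12.8]
grip_width: 0.0133
gripper_force: 21.5
```

Call:
jog_arm:
  hand: [0.008, 0.008, 0.008, 0.008, 0.008]
  travel:
    - [0, 0, 0.0008]
    - [0, 0, 0]
    - [0, 0, 0]
    - [0, 0, 0]
    - [0, 0, 0]
  yaw: [0, 0, 0, 0, 0]

```text
time_s: 20.35
position: [0.5129, -0.1171, 0.062]
tool_rot: [[0.995, 0.101, -0.0], [0.101, -0.995, 0.0], [-0.0, -0.0, -1.0]]
ft_force: [-0.0, 0.2, -0.1]
grip_width: 0.0133
gripper_force: 19.9
```

Call:
jog_arm:
  hand: [0.008, 0.008, 0.008, 0.008, 0.008]
  travel:
    - [-0.001, -0.0001, 0]
    - [-0.001, -0.0001, 0]
    - [-0.001, -0.0001, 0]
    - [-0.001, -0.0001, 0]
    - [-0.001, -0.0001, 0]
  yaw: [0, 0, 0, 0, 0]

```text
time_s: 20.98
position: [0.5078, -0.1176, 0.0621]
tool_rot: [[0.995, 0.101, 0.0], [0.101, -0.995, -0.0], [0.0, 0.0, -1.0]]
ft_force: [-0.4, 0.3, -0.6]
grip_width: 0.0134
gripper_force: 19.9
```

Call:
jog_arm:
  hand: [0.008, 0.008, 0.008, 0.008, 0.008]
  travel:
    - [0.001, 0.0001, 0]
    - [0.001, 0.0001, 0]
    - [0.001, 0.0001, 0]
    - [0.001, 0.0001, 0]
    - [0.001, 0.0001, 0]
  yaw: [0, 0, 0, 0, 0]

```text
time_s: 21.6
position: [0.513, -0.1171, 0.0621]
tool_rot: [[0.995, 0.101, 0.0], [0.101, -0.995, -0.0], [0.0, 0.0, -1.0]]
ft_force: [-0.3, 0.3, 0.1]
grip_width: 0.0134
gripper_force: 19.9
```

No drag, with the gripper no longer pressing, so the knife is still clear. Second turn of 1.0 rad, at most 7.3 N even if contact is imminent.

Call:
jog_arm:
  hand: [0.03, 0.03, 0.03, 0.03, 0.06]
  travel:
    - [0, 0, 0]
    - [0, 0, 0]
    - [0, 0, 0.028]
    - [0, 0, 0.06]
    - [0, 0, 0.06]
  yaw: [0, 0, 0, 0, 0]

```text
time_s: 22.22
position: [0.5126, -0.117, 0.2118]
tool_rot: [[0.995, 0.101, -0.001], [0.101, -0.995, 0.0], [-0.001, -0.0, -1.0]]
ft_force: [-0.1, -0.2, 0.5]
grip_width: 0.0472
gripper_force: 0.0
```

Call:
jog_arm:
  hand: [0.06, 0.06, 0.06, 0.06, 0.06]
  travel:
    - [0.04, 0.003, 0]
    - [0.0445, 0.004, 0]
    - [0, 0, -0.025]
    - [0, 0, -0.03]
    - [0, 0, -0.01]
  yaw: [0, 0, 0, 0, 0]

```text
time_s: 22.85
position: [0.5967, -0.1098, 0.1435]
tool_rot: [[0.995, 0.101, -0.003], [0.101, -0.995, 0.001], [-0.003, -0.001, -1.0]]
ft_force: [0.4, 0.2, -1.0]
grip_width: 0.0601
gripper_force: 0.0
```

Call:
jog_arm:
  hand: [0.045, 0.036, 0.03, 0.03, 0.03]
  travel:
    - [0, 0, 0]
    - [0, 0, 0]
    - [0, 0, 0]
    - [0, 0, 0]
    - [0, 0, 0]
  yaw: [0, 0, 0, 0, 0]
  grip_force: 25

```text
time_s: 23.48
position: [0.5977, -0.11, 0.1464]
tool_rot: [[0.995, 0.101, 0.002], [0.101, -0.995, -0.0], [0.002, 0.001, -1.0]]
ft_force: [-0.9, 2.6, 7.2]
grip_width: 0.0349
gripper_force: 25.3
```

Call:
jog_arm:
  hand: [0.03, 0.03, 0.03, 0.03, 0.03]
  travel:
    - [0, 0, 0]
    - [0, 0, 0]
    - [0, 0, 0]
    - [0, 0, 0]
    - [0, 0, 0]
  yaw: [-0.15, -0.15, -0.15, -0.15, -0.15]

```text
time_s: 24.1
position: [0.5977, -0.11, 0.1464]
tool_rot: [[0.794, -0.608, 0.002], [-0.608, -0.794, -0.0], [0.002, -0.001, -1.0]]
ft_force: [-1.7, 3.2, 6.0]
grip_width: 0.0353
gripper_force: 25.2
```

Call:
jog_arm:
  hand: [0.03, 0.03, 0.03, 0.03, 0.03]
  travel:
    - [0, 0, 0]
    - [0, 0, 0]
    - [0, 0, 0]
    - [0, 0, 0]
    - [0, 0, 0]
  yaw: [-0.15, -0.1, 0, 0, 0]

```text
time_s: 24.72
position: [0.5977, -0.11, 0.1464]
tool_rot: [[0.622, -0.783, 0.002], [-0.783, -0.622, -0.0], [0.002, -0.001, -1.0]]
ft_force: [-0.9, 2.6, 7.1]
grip_width: 0.0351
gripper_force: 25.3
```

Call:
jog_arm:
  hand: [0.06, 0.06, 0.06, 0.06, 0.05]
  travel:
    - [0, 0, 0]
    - [0, 0, 0]
    - [0, 0, 0.03]
    - [0, 0, 0.035]
    - [-0.04, -0.003, 0]
  yaw: [0, 0, 0, 0.17, 0.17]

```text
time_s: 25.35
position: [0.5591, -0.1138, 0.2122]
tool_rot: [[0.851, -0.525, 0.006], [-0.525, -0.851, -0.003], [0.006, -0.001, -1.0]]
ft_force: [0.1, -1.3, -1.3]
grip_width: 0.0499
gripper_force: 0.0
```

Call:
jog_arm:
  hand: [0.04, 0.035, 0.03, 0.03, 0.03]
  travel:
    - [-0.0445, -0.004, 0]
    - [0, 0, 0]
    - [0, 0, -0.03]
    - [0, 0, -0.045]
    - [0, 0, -0.04]
  yaw: [0.17, 0.17, 0.17, 0.15, 0]

```text
time_s: 25.98
position: [0.5128, -0.1172, 0.0939]
tool_rot: [[0.995, 0.102, 0.0], [0.102, -0.995, -0.0], [0.0, 0.0, -1.0]]
ft_force: [0.8, 0.4, -0.6]
grip_width: 0.03
gripper_force: 0.0
```

Call:
jog_arm:
  hand: [0.03, 0.03, 0.02, 0.012, 0.008]
  travel:
    - [0, 0, -0.025]
    - [0, 0, -0.008]
    - [0, 0, 0]
    - [0, 0, 0]
    - [0, 0, 0]
  yaw: [0, 0, 0, 0, 0]
  grip_force: 20

```text
time_s: 26.6
position: [0.5133, -0.1172, 0.063]
tool_rot: [[0.995, 0.101, 0.002], [0.101, -0.995, -0.001], [0.002, 0.001, -1.0]]
ft_force: [0.8, 0.5, 1.8]
grip_width: 0.0133
gripper_force: 21.9
```

Call:
jog_arm:
  hand: [0.008, 0.008, 0.008, 0.008, 0.008]
  travel:
    - [0, 0, 0]
    - [0, 0, 0]
    - [0, 0, 0]
    - [0, 0, 0]
    - [0, 0, 0]
  yaw: [0, 0, 0, 0, 0]

```text
time_s: 27.22
position: [0.5133, -0.1173, 0.063]
tool_rot: [[0.995, 0.101, 0.002], [0.101, -0.995, -0.001], [0.002, 0.001, -1.0]]
ft_force: [-1.1, 0.2, 5.8]
grip_width: 0.0131
gripper_force: 22.4
```

Call:
jog_arm:
  hand: [0.008, 0.008, 0.008, 0.008, 0.008]
  travel:
    - [-0.001, -0.0001, 0]
    - [-0.001, -0.0001, 0]
    - [-0.001, -0.0001, 0]
    - [-0.001, -0.0001, 0]
    - [-0.001, -0.0001, 0]
  yaw: [0, 0, 0, 0, 0]

```text
time_s: 27.85
position: [0.5097, -0.1181, 0.063]
tool_rot: [[0.995, 0.1, 0.005], [0.1, -0.995, -0.001], [0.005, 0.002, -1.0]]
ft_force: [7.1, 0.5, 2.8]
grip_width: 0.0135
gripper_force: 22.0
```

Call:
jog_arm:
  hand: [0.008, 0.008, 0.008, 0.008, 0.008]
  travel:
    - [0, 0, 0.0006]
    - [0, 0, 0]
    - [0, 0, 0]
    - [0, 0, 0]
    - [0, 0, 0]
  yaw: [0, 0, 0, 0, 0]

```text
time_s: 28.48
position: [0.5087, -0.1179, 0.063]
tool_rot: [[0.995, 0.1, 0.002], [0.1, -0.995, -0.001], [0.002, 0.001, -1.0]]
ft_force: [5.7, 0.3, 0.5]
grip_width: 0.0135
gripper_force: 21.7
```

Call:
jog_arm:
  hand: [0.008, 0.008, 0.008, 0.008, 0.008]
  travel:
    - [-0.001, -0.0001, 0]
    - [-0.001, -0.0001, 0]
    - [-0.001, -0.0001, 0]
    - [-0.001, -0.0001, 0]
    - [-0.001, -0.0001, 0]
  yaw: [0, 0, 0, 0, 0]

```text
time_s: 29.1
position: [0.5037, -0.1184, 0.063]
tool_rot: [[0.995, 0.1, 0.002], [0.1, -0.995, -0.001], [0.002, 0.001, -1.0]]
ft_force: [6.1, 0.8, -0.9]
grip_width: 0.0131
gripper_force: 21.6
```

The drag while moving is about 6 N with no vertical load, so the squeeze is roughly 4.4–7.3 N. That is in the window but on the firm side. I'll push the gauge back in a little, then ease the screw 0.22 rad.

Call:
jog_arm:
  hand: [0.008, 0.008, 0.008, 0.008, 0.008]
  travel:
    - [0.002, 0.0002, 0]
    - [0.002, 0.0002, 0]
    - [0.002, 0.0002, 0]
    - [0.002, 0.0002, 0]
    - [0.001, 0.0001, 0]
  yaw: [0, 0, 0, 0, 0]

```text
time_s: 29.72
position: [0.5092, -0.117, 0.0629]
tool_rot: [[0.995, 0.101, -0.007], [0.101, -0.995, 0.001], [-0.007, -0.001, -1.0]]
ft_force: [-14.2, -2.3, 13.3]
grip_width: 0.0132
gripper_force: 23.2
```

Call:
jog_arm:
  hand: [0.03, 0.03, 0.03, 0.03, 0.06]
  travel:
    - [0, 0, 0]
    - [0, 0, 0]
    - [0, 0, 0.0274]
    - [0, 0, 0.06]
    - [0, 0, 0.06]
  yaw: [0, 0, 0, 0, 0]

```text
time_s: 30.35
position: [0.5116, -0.117, 0.2115]
tool_rot: [[0.995, 0.101, -0.001], [0.101, -0.995, 0.001], [-0.001, -0.001, -1.0]]
ft_force: [1.5, -0.9, 0.3]
grip_width: 0.047
gripper_force: 0.0
```

Call:
jog_arm:
  hand: [0.06, 0.06, 0.06, 0.06, 0.06]
  travel:
    - [0.04, 0.003, 0]
    - [0.0455, 0.0041, 0]
    - [0, 0, -0.025]
    - [0, 0, -0.03]
    - [0, 0, -0.01]
  yaw: [0, 0, 0, 0, 0]

```text
time_s: 30.98
position: [0.5967, -0.1098, 0.1432]
tool_rot: [[0.995, 0.101, -0.003], [0.101, -0.995, 0.001], [-0.003, -0.002, -1.0]]
ft_force: [0.1, 0.2, 0.4]
grip_width: 0.06
gripper_force: 0.0
```

Call:
jog_arm:
  hand: [0.045, 0.036, 0.03, 0.03, 0.03]
  travel:
    - [0, 0, 0]
    - [0, 0, 0]
    - [0, 0, 0]
    - [0, 0, 0]
    - [0, 0, 0]
  yaw: [0, 0, 0, 0, 0]
  grip_force: 25

```text
time_s: 31.6
position: [0.5978, -0.11, 0.1464]
tool_rot: [[0.995, 0.101, 0.002], [0.101, -0.995, -0.0], [0.002, 0.001, -1.0]]
ft_force: [-0.1, 3.2, 5.8]
grip_width: 0.0351
gripper_force: 25.5
```

Call:
jog_arm:
  hand: [0.03, 0.03, 0.03, 0.03, 0.03]
  travel:
    - [0, 0, 0]
    - [0, 0, 0]
    - [0, 0, 0]
    - [0, 0, 0]
    - [0, 0, 0]
  yaw: [0.11, 0.11, 0, 0, 0]

```text
time_s: 32.22
position: [0.5978, -0.11, 0.1463]
tool_rot: [[0.949, 0.316, 0.002], [0.316, -0.949, -0.0], [0.002, 0.001, -1.0]]
ft_force: [-0.9, 4.2, 6.3]
grip_width: 0.0354
gripper_force: 25.5
```

Call:
jog_arm:
  hand: [0.06, 0.06, 0.06, 0.06, 0.05]
  travel:
    - [0, 0, 0]
    - [0, 0, 0]
    - [0, 0, 0.03]
    - [0, 0, 0.035]
    - [-0.04, -0.003, 0]
  yaw: [0, 0, 0, -0.11, -0.11]

```text
time_s: 32.85
position: [0.5591, -0.1138, 0.2122]
tool_rot: [[0.995, 0.098, 0.006], [0.098, -0.995, -0.003], [0.005, 0.003, -1.0]]
ft_force: [-0.4, -1.1, -2.0]
grip_width: 0.0502
gripper_force: 0.0
```

Call:
jog_arm:
  hand: [0.04, 0.035, 0.03, 0.03, 0.03]
  travel:
    - [-0.0465, -0.0042, 0]
    - [0, 0, 0]
    - [0, 0, -0.03]
    - [0, 0, -0.045]
    - [0, 0, -0.04]
  yaw: [0, 0, 0, 0, 0]

```text
time_s: 33.48
position: [0.5117, -0.1175, 0.0937]
tool_rot: [[0.995, 0.101, 0.001], [0.101, -0.995, -0.0], [0.001, 0.001, -1.0]]
ft_force: [0.3, -0.4, 0.2]
grip_width: 0.0299
gripper_force: 0.0
```

Call:
jog_arm:
  hand: [0.03, 0.03, 0.02, 0.012, 0.008]
  travel:
    - [0, 0, -0.025]
    - [0, 0, -0.008]
    - [0, 0, 0]
    - [0, 0, 0]
    - [0, 0, 0]
  yaw: [0, 0, 0, 0, 0]
  grip_force: 20

```text
time_s: 34.1
position: [0.5115, -0.1174, 0.0629]
tool_rot: [[0.995, 0.101, 0.002], [0.101, -0.995, -0.001], [0.002, 0.001, -1.0]]
ft_force: [2.0, 1.2, -1.4]
grip_width: 0.0133
gripper_force: 21.6
```

Call:
jog_arm:
  hand: [0.008, 0.008, 0.008, 0.008, 0.008]
  travel:
    - [0, 0, 0]
    - [0, 0, 0.0006]
    - [0, 0, 0]
    - [0, 0, 0]
    - [0, 0, 0]
  yaw: [0, 0, 0, 0, 0]

```text
time_s: 34.72
position: [0.5111, -0.1174, 0.0629]
tool_rot: [[0.995, 0.101, 0.001], [0.101, -0.995, -0.0], [0.001, 0.0, -1.0]]
ft_force: [2.6, 1.4, 0.5]
grip_width: 0.0132
gripper_force: 21.9
```

Call:
jog_arm:
  hand: [0.008, 0.008, 0.008, 0.008, 0.008]
  travel:
    - [-0.001, -0.0001, 0]
    - [-0.001, -0.0001, 0]
    - [-0.001, -0.0001, 0]
    - [-0.001, -0.0001, 0]
    - [-0.001, -0.0001, 0]
  yaw: [0, 0, 0, 0, 0]

```text
time_s: 35.35
position: [0.506, -0.1179, 0.0629]
tool_rot: [[0.995, 0.101, 0.001], [0.101, -0.995, -0.0], [0.001, 0.0, -1.0]]
ft_force: [4.7, -0.2, 2.8]
grip_width: 0.0134
gripper_force: 22.0
```

The drag is now about 4.5 N and slides smoothly. Releasing, backing off and checking the final position.

Call:
jog_arm:
  hand: [0.03, 0.03, 0.03, 0.03, 0.03]
  travel:
    - [0, 0, 0]
    - [0, 0, 0]
    - [0, 0, 0.0274]
    - [0, 0, 0.06]
    - [0, 0, 0.06]
  yaw: [0, 0, 0, 0, 0]

```text
time_s: 35.98
position: [0.5051, -0.1176, 0.2114]
tool_rot: [[0.995, 0.101, -0.002], [0.101, -0.995, 0.001], [-0.002, -0.001, -1.0]]
ft_force: [1.4, -0.1, -0.4]
grip_width: 0.0301
gripper_force: 0.0
```

Call:
jog_arm:
  hand: [0.03, 0.03, 0.03, 0.03, 0.03]
  travel:
    - [-0.03, 0, 0.03]
    - [-0.03, 0, 0.03]
    - [0, 0, 0]
    - [0, 0, 0]
    - [0, 0, 0]
  yaw: [0, 0, 0, 0, 0]

```text
time_s: 36.6
position: [0.4461, -0.1177, 0.2689]
tool_rot: [[0.995, 0.101, -0.002], [0.101, -0.995, 0.001], [-0.002, -0.001, -1.0]]
ft_force: [0.1, 0.8, 0.3]
grip_width: 0.0304
gripper_force: 0.0
```

```bash
python3 - <<'E'
from h import *
x,y=210,180
s=cv2.cvtColor(env.get_image("side"),cv2.COLOR_RGB2BGR)
cv2.imwrite("pics/e.png",cv2.resize(s[y:y+90,x:x+130],None,fx=6,fy=6,interpolation=cv2.INTER_CUBIC))
b,g,r=[s[...,i].astype(int) for i in range(3)]
c,R,k=blob((r>g+50)&(r>b+50),(230,220,290,250));p=ray("side",c,.048)[:2]
u=np.array([np.cos(.1012),np.sin(.1012)]);K=np.array([.5975,-.109]);print(c,R,p,"tip x",(p-K)@u+.11)
print(env.observe()["ft_force"])
E
```

```text
[254.88171 234.11829] ((255.0, 234.5), (5.0, 18.0), 90.0) [ 0.50309003 -0.11706992] tip x 0.015257778213302153
[ 0.46512982 -0.28482758  0.3394702 ]
```

View pics/e.png

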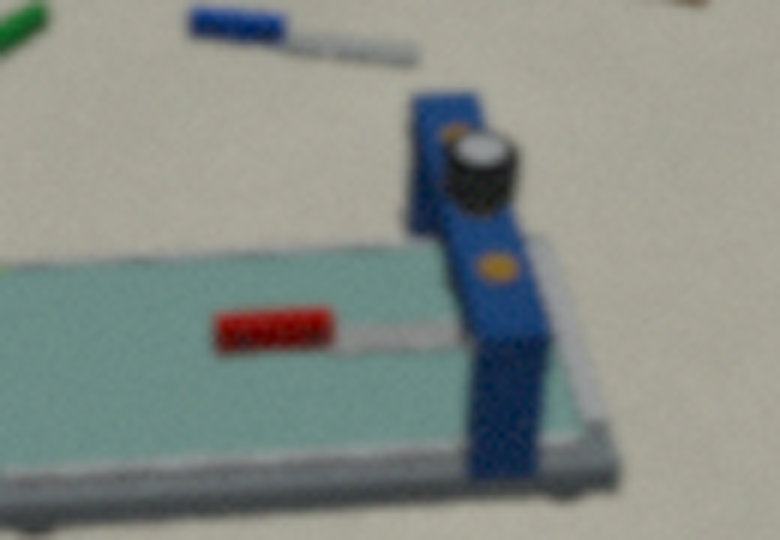

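The gauge lies flat and released with its handle at crop 215–332, which puts the tip about 15 mm past the knife's middle (5.5 mm needed). Nothing else has been disturbed, so I'm handing in.

```bash
python3 -c "
from rig import env
print(env.close_job())"
```

```text
the job is handed in; nothing more can be done
None
```

The job is handed in, with no verdict returned: the red 3 mm gauge lies flat and released under the knife, tip about 15 mm past it by camera, and the last pull slid it at about 4.7 N.

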